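# Ring for the witness, then open the safety-capped tablet bottle

## Robot

A 6-joint arm with a two-finger parallel gripper is mounted at the origin on a cart in front of the work surface, level with it; the furniture and walls round the work are solid. World frame = base frame: x ahead of the robot, y to its left, z up, the work surface at z = 0. Lengths are in m, angles in rad, forces in N, time in s.
With the tool pointing down it reaches from about 0.35 to 0.925 m from the base axis. Payload 6.4 kg.
Tool frame: the origin (TCP) lies midway between the tips of the shut fingers; the grasp point (between the pads) lies 19 mm behind it; z points along the fingers, y is the line along which they close (so a half turn about z gives the same grasp; the last joint's range is limited). The gripper opens to 94 mm and grips with 3 to 60 N. Pads are 16 mm wide; open, the fingers measure 119 mm over their backs; the gripper's body (75 mm by 177 mm) begins 78 mm behind the grasp point.
Start: joints at [-1.384, 0.245, 1.558, -0, 1.339, -0.174], TCP at [0.229, -0.608, 0.205] pointing down, gripper open.
Joint ranges: [-3.13, 3.13], [-1.02, 2.26], [0.13, 2.54], [-0.95, 4.09], [0.21, 2.88], [-2.74, 2.74]. Speed limits (rad/s): [2.57, 2.57, 3.14, 3.14, 3.14, 3.14].

## Interface

Orientations are given as [roll, pitch, yaw] about the fixed x, y, z axes, in that order (R = Rz(yaw) Ry(pitch) Rx(roll)).
In Python, from rig import env gives the robot as it stands. The module is installed in compiled form; this text tells all that it offers.
- The arm moves only by the tool servo_tool, never from a script. Its argument "series" is one flat list of numbers, 7 for each row, row after row: the shift along the world's x, y, z in units of 40 mm (1.0 is 40 mm), then the turn, a rotation vector about the world's x, y, z in units of 10 degrees (1.0 is 10 degrees), then the opening, from 0 (shut) to 1 (fully open). A call has 1 to 20 rows; each row shifts and turns the commanded pose from where the row before left it; what a row does not reach is not made up. A row lasts 1/8 s, in which the tool goes at most 62.5 mm and 10.7 degrees, less where a joint would pass 70% of its speed; a pose out of reach is approached as far as the arm can. A call is refused whole if a number of a shift passes 1 or a number of a turn 1, either way. A call with a gripper value outside its range is refused whole. The fingers move at their own pace and stop on an object; "squeeze" is the grip in N (left out, the last holds). Time passes only in rows, so rows that do not move let the fingers close. It gives the time, the measured TCP pose, the force, the opening and the grip force at its end, in the units of the state.
- env.sense(): the state, without advancing time (a new reading comes with each control period).
- env.grab_frame(name): name is "scene" or "top" or "wrist"; returns a dict with "frame" (480x640x3 uint8, red, green, blue), "mtx" (3x3 intrinsics, pixels), "k1" (the pictures are not rectified: a ray, as slopes to the right and down, at radius r is drawn at 1 + k1 r^2 times it, then the intrinsics apply), "R" (3x3) and "t" (3): a world point X has camera coordinates R X + t. Camera axes: x right, y down, z forward; pixel columns grow to the right and rows downward; lengths in m; the calibration is good to about 2 mm. A picture is of the moment at which its call begins. There is no depth.
- env.close_job(): hands the job in; it is judged then, once.
The state is a dict: "time": time; "joints": joint angles; "qvel": joint speeds; "joint_efforts": joint torques, N m; "ee_pos": TCP position; "orientation": TCP orientation; "wrist_force": force on the tool from outside, world axes, zero at the start; "ft_torque": the same for the moment, N m; "opening": opening from 0.0 (shut) to 1.0 (fully open); "gripper_force": force on a finger pad.
Only numpy, scipy, OpenCV 4.12 (cv2) and the standard library are available. Lean on these libraries where they do the work, as an engineer would, in place of code of your own. Each camera call takes 0.05 s, during which the arm holds its last target. There are 200 camera calls.

## Task

Press the desk bell's plunger right down to its stop and let it come back up, to call a colleague who will count out the tablets. Then open the tablet bottle clamped in the grey holder: push its safety cap down, keep it down while twisting it anticlockwise until it is free, and lift it off. Finish still holding the cap level and still, about a hand's width (8 cm) straight above the open mouth, and leave everything else on the table where it is.

Things in the scene. Friction and masses are not known exactly. Their poses are not given: they have to be found in the camera images.
- tablet_bottle: wide amber tablet bottle (64 mm across) clamped upright in a round grey holder (92 mm across, 34 mm tall) screwed to the table: it cannot move or turn. Origin on the bottle's axis at the table surface, z up. Shoulder (64 mm across) below z = 77 mm; collar (52 mm across) with its top at z = 88 mm. The two lugs of the closed cap lie along its x axis
- bottle_mouth (a point): centre of the mouth (top of the neck) of the bottle, 110 mm above the table
- safety_cap: loose white ribbed round push-and-turn cap, closed on the bottle, 54 mm across, 30 mm tall, about 45 g. Origin on its axis at its lower rim, z up; closed, it is 95.5 mm above the bottle's origin, x axis along the bottle's x. A spring (4 N closed, 10 N fully down) holds its two inner lugs locked under the neck's lugs
- cap_top (a point): centre of the cap's flat top, 30 mm above the cap's origin. To open: press the cap down at least 5 mm (it stops on the collar after 7.5 mm), keep it down and turn it anticlockwise seen from above; between 0.85 and 2.3 rad from closed it is free and lifts straight off (about 1.2 rad is good). The other way it meets a stop
- desk_bell: steel desk bell on a round black foot, 84 mm across, fixed to the table; dome top at 42 mm. Origin under its centre at the table surface
- bell_head (a point): centre of the top of the bell's round plunger head (20 mm across), 62 mm above the table when up
- bell_plunger (a joint): travel of the bell's plunger: 0 up, 0.007 m at its stop; the spring takes 1.5 N to start and 5 N at the stop, and brings it back up
- syringe: clear oral syringe lying flat, 26x130x17 mm, between the bottle's and the bell's places. Origin at the centre of its underside
- brown_bottle: brown tablet bottle without a holder, 51 mm across, 110 mm tall, ribbed white cap; a bystander, not the bottle to open. Origin at the centre of its underside
- dropper_vial: small amber vial with a black cap, 32 mm across, 67 mm tall. Origin at the centre of its underside
- tape: small roll of tape lying flat, 59 mm across, 19 mm high. Origin at the centre of its underside
- blister: blister pack of tablets lying flat, 36x85x5 mm. Origin at the centre of its underside
Not all that is in view belongs to the job. There is more than one size of the desk_bell; the job needs the smaller.

How it is judged:
On the way, in this order (a step that is already met when the one before it is completed fails the run):
1. the bell's plunger is pressed down to its stop, the cap still closed (value of joint bell_plunger above 0.006 m and z of safety_cap in the frame of tablet_bottle below 0.098 m), for 0.1 s.
2. the bell's plunger is back up (value of joint bell_plunger below 0.0015 m), for 0.1 s.
3. the cap is pushed down while still in its closed position (turned less than 0.2 rad) (angle between the x axis of safety_cap and the x axis of tablet_bottle, either way round below 0.2 rad and z of safety_cap in the frame of tablet_bottle below 0.0912 m and value of joint bell_plunger below 0.0015 m), for 0.1 s.
4. the cap is twisted by at least 0.7 rad while it sits on the neck (angle between the x axis of safety_cap and the x axis of tablet_bottle, either way round above 0.7 rad and z of safety_cap in the frame of tablet_bottle below 0.105 m), for 0.05 s.
5. the cap is lifted clear of the neck (z of safety_cap in the frame of tablet_bottle above 0.13 m), for 0.1 s.
At the end, for the whole second after the job is handed in: The fingers hold the cap at rest, its lower rim 40 to 140 mm above the bottle's mouth, its axis within 35 mm of the bottle's and within 0.3 rad of upright, touching nothing of the bottle; the bell's plunger is up (under 1.5 mm of travel) (z of safety_cap in the frame of tablet_bottle between 0.15 and 0.25 m and horizontal distance between safety_cap and bottle_mouth below 0.035 m and angle between safety_cap's own z axis and vertical below 0.3 rad and contact force between safety_cap and the fingers above 1 N and contact force between safety_cap and tablet_bottle below 0.05 N and linear speed of safety_cap below 0.03 m/s and value of joint bell_plunger below 0.0015 m); the arm keeps its last pose, push and grip.
It fails at once if one of the other listed things on the table is moved more than 30 mm (distance of any of syringe, brown_bottle, dropper_vial, tape, blister from where it was at the start of the episode above 0.03 m).
It also fails if it takes over 45 s, if anything falls off the work surface, if the arm or the gripper's body presses on something with over 40 N, if the wrist force passes 120 N, or if a joint passes its speed limit or range.

## Working session

There is one attempt and no reset: what is moved stays moved. The work goes in short steps, Python scripts to look and compute and a tool call to move; the robot and the scene stay as the last step left them, time stands still between calls to the robot, and variables do not carry over. Pictures are saved under pics/ and viewed, at most 10 in all, crops included, and the job is handed in when it is done.

Besides the shell and the picture viewer there is one more tool, called after "Call:" as name(argument=value, ...), one argument or row to a line, values as JSON. servo_tool: Moves the arm, as the interface text tells. Its arguments: {"type":"object","properties":{"series":{"type":"array"},"squeeze":{"type":"number"}},"required":["series"]}

```bash
mkdir -p pics; cat >h.py <<'E'
from rig import env
import numpy as np, cv2
def grab(n,f=None):
    d=env.grab_frame(n)
    if f: cv2.imwrite('pics/'+f,d['frame'][:,:,::-1])
    return d
def ray(d,u,v):
    K=np.array(d['mtx']);R=np.array(d['R']);t=np.array(d['t'])
    p=np.array([(u-K[0,2])/K[0,0],(v-K[1,2])/K[1,1]]);q=p.copy()
    for _ in range(30): q=p/(1+d['k1']*(q@q))
    return -R.T@t, R.T@np.array([q[0],q[1],1])
def atz(d,u,v,z):
    o,r=ray(d,u,v); return o+r*(z-o[2])/r[2]
def proj(d,X):
    K=np.array(d['mtx']);c=np.array(d['R'])@np.array(X)+np.array(d['t']);q=c[:2]/c[2]
    q=q*(1+d['k1']*(q@q)); return q[0]*K[0,0]+K[0,2],q[1]*K[1,1]+K[1,2]
E
python3 - <<'E'
from h import *
import pickle
a=grab('scene','s.png');b=grab('top','t.png');pickle.dump((a,b),open('c.pkl','wb'))
for d in(a,b):print(-np.array(d['R']).T@d['t'],d['k1'],d['mtx'][0])
s=env.sense();print(s)
E
```

```text
[0.16767963 0.30409611 0.67847591] -0.14137860153991824 [553.46058485   0.         329.71244575]
[ 0.42265187 -0.30304571  0.92644604] -0.10433598500143024 [533.76400937   0.         315.53519082]
{'time': 0.1, 'joints': array([-1.38410837e+00,  2.45706245e-01,  1.55887004e+00, -3.42358067e-05,
        1.33870281e+00, -1.74093005e-01]), 'qvel': array([-0.00024642, -0.00170599, -0.00502406,  0.00091885,  0.0007674 ,
        0.00058795]), 'joint_efforts': array([ 2.25480003e-04, -4.16915381e+01, -3.15524805e+01,  6.86728070e-02,
        3.09768878e-02, -5.16267392e-05]), 'ee_pos': array([ 0.22935354, -0.6076207 ,  0.20449172]), 'orientation': array([-3.13992593e+00, -2.59316792e-04,  3.60788652e-01]), 'wrist_force': array([-0.18736772,  0.36749563, -0.60565918]), 'ft_torque': array([0.00032156, 0.03809605, 0.00769021]), 'gripper_force': 0.0, 'opening': 1.0004174783913578}
```

View pics/t.png

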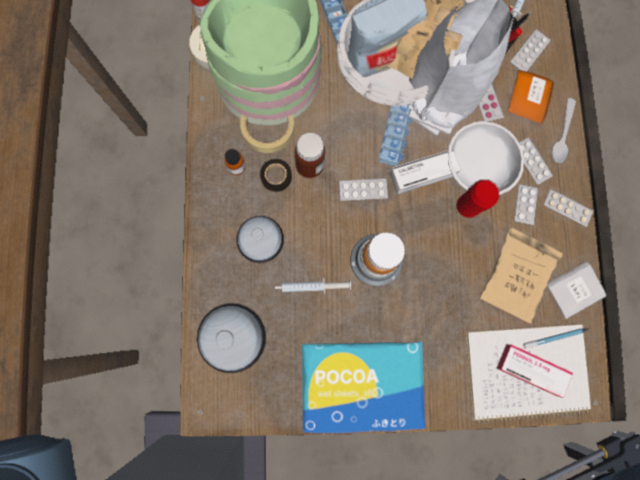

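View pics/s.png

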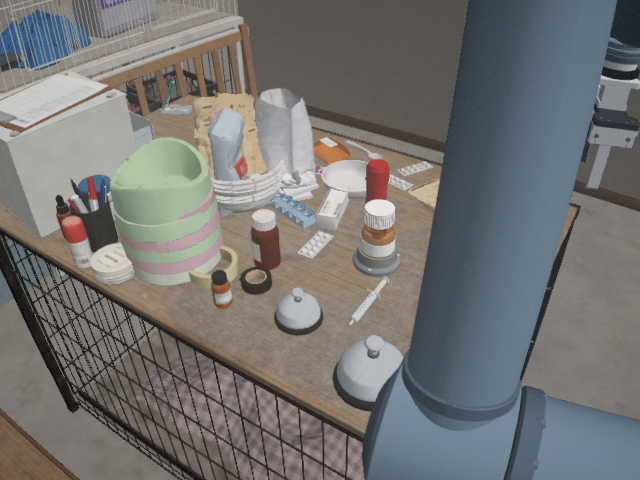

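The top view shows these candidates. Bells: small at (260,239), large at (231,337). White caps: the bottle in the grey holder at (384,250), and the brown bottle without a holder at (310,145). I choose the small bell and the bottle in the holder. The arm base is at the lower left, and the syringe lies at (313,287).

```bash
python3 - <<'E'
from h import *
import pickle
a,b=pickle.load(open('c.pkl','rb'))
for n,u,v,z in[('bellL',236.5,239,.02),('bellR',284,239,.02),('bigL',197,337,.02),('bigR',266,337,.02),('head',260,235,.062),('capL',367,250,.1255),('capR',405,250,.1255),('cap',386,249.5,.1255),('syrL',275,288,.01),('syrR',351,285,.01),('brown',310,143,.11)]:print(n,atz(b,u,v,z).round(3))
for n,u,v,z in[('head',297,293,.062),('cap',379.5,207,.1255)]:print('scene',n,atz(a,u,v,z).round(3))
i=b['frame'][190:300,220:420];j=a['frame'][190:340,260:420]
i=cv2.resize(i,(800,440),interpolation=2);cv2.imwrite('pics/tc.png',i[:,:,::-1])
cv2.imwrite('pics/sc.png',cv2.resize(j,(640,600),interpolation=2)[:,:,::-1])
E
```

```text
bellL [ 0.572 -0.187  0.02 ]
bellR [ 0.571 -0.269  0.02 ]
bigL [ 0.406 -0.122  0.02 ]
bigR [ 0.405 -0.238  0.02 ]
head [ 0.571 -0.231  0.062]
capL [ 0.535 -0.399  0.126]
capR [ 0.534 -0.457  0.126]
cap [ 0.535 -0.428  0.126]
syrL [ 0.488 -0.253  0.01 ]
syrR [ 0.491 -0.383  0.01 ]
brown [ 0.712 -0.315  0.11 ]
scene head [ 0.57  -0.224  0.062]
scene cap [ 0.534 -0.432  0.126]
```

View pics/tc.png

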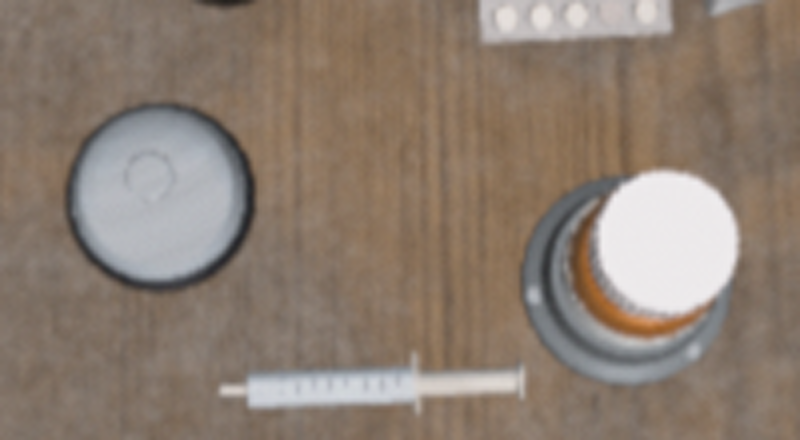

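View pics/sc.png

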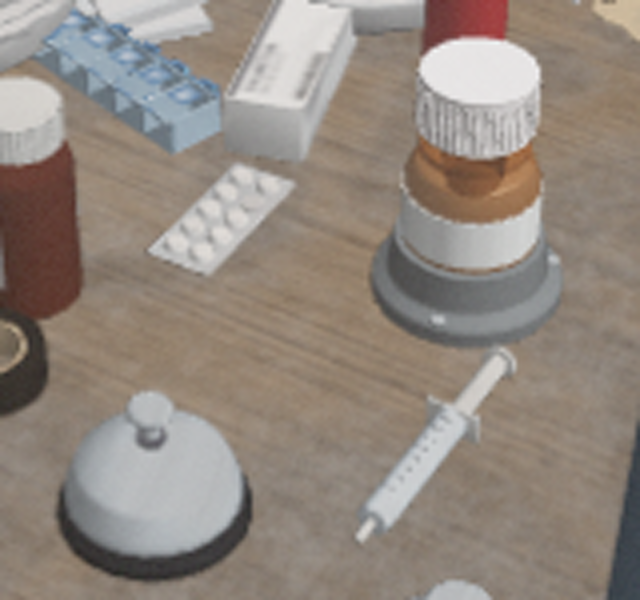

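The crops confirm both targets. The smaller bell (foot about 84 mm) has its head at top (257.5,233.7) and scene (297.7,291.7). The ribbed white cap in the grey holder is at top (387,250.7) and scene (380,208.7). Now I'll triangulate them.

```bash
python3 - <<'E'
from h import *
import pickle
a,b=pickle.load(open('c.pkl','rb'))
def tri(ps):
    A=np.zeros((3,3));c=np.zeros(3)
    for d,u,v in ps:
        o,r=ray(d,u,v);r/=np.linalg.norm(r);P=np.eye(3)-np.outer(r,r);A+=P;c+=P@o
    return np.linalg.solve(A,c).round(4)
print('head',tri([(b,257.5,233.7),(a,297.7,291.7)]),atz(b,257.5,233.7,.062),atz(a,297.7,291.7,.062))
print('foot',atz(b,260.2,239,.005))
print('cap',tri([(b,387,250.7),(a,380,208.7)]),atz(b,387,250.7,.1255),atz(a,380,208.7,.1255))
print('holder',atz(b,220+627/4,190+280/4,.02))
E
```

```text
head [ 0.5724 -0.2276  0.0613] [ 0.57330414 -0.227144    0.062     ] [ 0.57076576 -0.2273117   0.062     ]
foot [ 0.57377867 -0.22688686  0.005     ]
cap [ 0.533  -0.4302  0.1232] [ 0.53357862 -0.42941153  0.1255    ] [ 0.53058246 -0.4273988   0.1255    ]
holder [ 0.53232843 -0.42775319  0.02      ]
```

Call:
servo_tool(
  series=[0.717, 0.794, 0, 0, 0, 0, 0, 0.717, 0.794, 0, 0, 0, 0, 0, 0.717, 0.794, 0, 0, 0, 0, 0, 0.717, 0.794, 0, 0, 0, 0, 0, 0.717, 0.794, 0, 0, 0, 0, 0, 0.717, 0.794, 0, 0, 0, 0, 0, 0.717, 0.794, 0, 0, 0, 0, 0, 0.717, 0.794, 0, 0, 0, 0, 0, 0.717, 0.794, 0, 0, 0, 0, 0, 0.717, 0.794, 0, 0, 0, 0, 0, 0.717, 0.794, 0, 0, 0, 0, 0, 0.717, 0.794, 0, 0, 0, 0, 0, 0, 0, -1, 0, 0, 0, 0, 0, 0, -1, 0, 0, 0, 0, 0, 0, -0.9, 0, 0, 0, 0, 0, 0, 0, 0, 0, 0, 0, 0, 0, 0, 0, 0, 0, 0],
)

```text
time: 2.22
ee_pos: [0.5744, -0.2275, 0.0908]
orientation: [3.14, -0.001, 0.361]
wrist_force: [-0.2, -0.3, 0.1]
opening: 0.005
gripper_force: 0.0
```

Call:
servo_tool(
  series=[0, 0, -0.5, 0, 0, 0, 0, 0, 0, -0.2, 0, 0, 0, 0, 0, 0, -0.1, 0, 0, 0, 0, 0, 0, -0.06, 0, 0, 0, 0, 0, 0, 0, 0, 0, 0, 0],
)

```text
time: 2.85
ee_pos: [0.5734, -0.2269, 0.0555]
orientation: [-3.141, 0.001, 0.361]
wrist_force: [-3.5, 1.8, 3.8]
opening: 0.006
gripper_force: 2.3
```

Call:
servo_tool(
  series=[0, 0, -0.05, 0, 0, 0, 0, 0, 0, 0, 0, 0, 0, 0],
)

```text
time: 3.1
ee_pos: [0.5736, -0.227, 0.055]
orientation: [-3.141, 0.001, 0.361]
wrist_force: [-7.4, 3.9, 13.8]
opening: 0.002
gripper_force: 6.7
```

Call:
servo_tool(
  series=[0, 0, 0.3, 0, 0, 0, 0, 0, 0, 0.5, 0, 0, 0, 0, 0, 0, 1, 0, 0, 0, 0, 0, 0, 1, 0, 0, 0, 0, -0.17, -0.84, 0.4, 0, 0, 0, 1, -0.17, -0.84, 0, 0, 0, 0, 1, -0.17, -0.84, 0, 0, 0, 0, 1, -0.17, -0.84, 0, 0, 0, 0, 1, -0.17, -0.84, 0, 0, 0, 0, 1, -0.17, -0.84, 0, 0, 0, 0, 1, 0, 0, 0, 0, 0, 0, 1, 0, 0, 0, 0, 0, 0, 1],
)

```text
time: 4.6
ee_pos: [0.5331, -0.428, 0.1814]
orientation: [3.142, -0.0, 0.361]
wrist_force: [0.4, -0.3, 1.1]
opening: 0.82
gripper_force: 0.0
```

```bash
python3 - <<'E'
from h import *
d=grab('wrist','w1.png')
print(proj(d,[.532,-.429,.1255]),env.sense()['ee_pos'])
e=grab('scene'); print(proj(e,[.5735,-.227,.062]),proj(e,[.532,-.429,.1255]))
E
```

```text
(np.float64(317.1547787933719), np.float64(260.7668560926109)) [ 0.5332     -0.42766877  0.18137332]
(np.float64(296.22336498591744), np.float64(291.1948335091142)) (np.float64(379.7270550904219), np.float64(208.03074531109894))
```

View pics/w1.png

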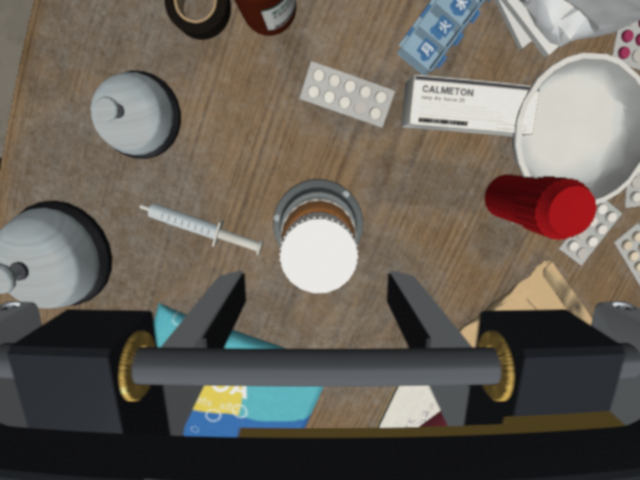

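```bash
python3 - <<'E'
from h import *
d=grab('wrist')
f=d['frame'].astype(int);m=((f.min(2)>200)).astype(np.uint8);m[:, :250]=0;m[:,390:]=0;m[:200]=0;m[300:]=0
n,l,s,c=cv2.connectedComponentsWithStats(m);i=1+s[1:,4].argmax();print(s[i],c[i])
print(atz(d,*c[i],.1255))
E
```

```text
[ 282  220   76   73 4303] [319.10225424 256.28329073]
[ 0.53573003 -0.42857667  0.1255    ]
```

Call:
servo_tool(
  series=[0, -0.02, -0.8, 0, 0, 0, 1, 0, 0, -0.8, 0, 0, 0, 1, 0, 0, -0.45, 0, 0, 0, 1, 0, 0, 0, 0, 0, 0, 1],
)

```text
time: 5.25
ee_pos: [0.5324, -0.4283, 0.0976]
orientation: [-3.139, 0.001, 0.361]
wrist_force: [-0.5, -0.3, -0.4]
opening: 1.002
gripper_force: 0.0
```

Call:
servo_tool(
  series=[0, 0, 0, 0, 0, 0, 0.5, 0, 0, 0, 0, 0, 0, 0.5, 0, 0, 0, 0, 0, 0, 0.5, 0, 0, 0, 0, 0, 0, 0.5, 0, 0, 0, 0, 0, 0, 0.5, 0, 0, 0, 0, 0, 0, 0.5, 0, 0, 0, 0, 0, 0, 0.5],
  squeeze=40,
)

```text
time: 6.12
ee_pos: [0.533, -0.4297, 0.0994]
orientation: [3.141, -0.0, 0.361]
wrist_force: [0.1, -1.6, 1.5]
opening: 0.562
gripper_force: 40.0
```

Call:
servo_tool(
  series=[0, 0, 0, 0, 0, 0, 0, 0, 0, -0.06, 0, 0, 0, 0, 0, 0, -0.06, 0, 0, 0, 0, 0, 0, -0.06, 0, 0, 0, 0, 0, 0, 0, 0, 0, 0, 0],
)

```text
time: 6.75
ee_pos: [0.533, -0.4297, 0.0931]
orientation: [3.141, 0.0, 0.361]
wrist_force: [-2.3, 1.5, 7.7]
opening: 0.557
gripper_force: 40.0
```

Call:
servo_tool(
  series=[0, 0, -0.06, 0, 0, 0, 0, 0, 0, -0.04, 0, 0, 0, 0, 0, 0, 0, 0, 0, 0, 0],
)

```text
time: 7.12
ee_pos: [0.5331, -0.4298, 0.0917]
orientation: [3.141, 0.0, 0.361]
wrist_force: [-6.7, 6.3, 19.1]
opening: 0.562
gripper_force: 40.0
```

Call:
servo_tool(
  series=[0, 0, 0, 0, 0, 0.4, 0, 0, 0, 0, 0, 0, 0.4, 0, 0, 0, 0, 0, 0, 0.4, 0, 0, 0, 0, 0, 0, 0.4, 0, 0, 0, 0, 0, 0, 0.4, 0],
  squeeze=50,
)

```text
time: 7.75
ee_pos: [0.5349, -0.4311, 0.0919]
orientation: [3.135, -0.001, 0.712]
wrist_force: [-0.7, 1.0, 14.5]
opening: 0.556
gripper_force: 50.0
```

```bash
python3 - <<'E'
from h import *
s=env.sense();print(s['ft_torque'],s['wrist_force'],s['joints'],s['ee_pos'])
E
```

```text
[ 0.27098099  0.01120592 -0.06556933] [-0.6781791   0.95299411 14.46687386] [-8.43371861e-01  4.36571148e-01  1.53322304e+00  9.08878015e-04
  1.16540689e+00  1.51752611e-02] [ 0.534909   -0.43113736  0.09192038]
```

Call:
servo_tool(
  series=[0, 0, 0, 0, 0, 0.5, 0, 0, 0, 0, 0, 0, 0.5, 0, 0, 0, 0, 0, 0, 0.5, 0, 0, 0, 0, 0, 0, 0.5, 0, 0, 0, 0, 0, 0, 0.5, 0, 0, 0, 0, 0, 0, 0.5, 0, 0, 0, 0, 0, 0, 0.5, 0, 0, 0, 0, 0, 0, 0.5, 0, 0, 0, 0, 0, 0, 0.5, 0, 0, 0, 0, 0, 0, 0.5, 0, 0, 0, 0, 0, 0, 0, 0],
)

```text
time: 9.12
ee_pos: [0.5351, -0.4311, 0.0919]
orientation: [3.136, 0.005, 1.583]
wrist_force: [0.8, 1.0, 13.0]
opening: 0.558
gripper_force: 49.9
```

Call:
servo_tool(
  series=[0, 0, 0.1, 0, 0, 0, 0, 0, 0, 0.15, 0, 0, 0, 0, 0, 0, 0, 0, 0, 0, 0],
)

```text
time: 9.5
ee_pos: [0.5337, -0.4302, 0.099]
orientation: [3.139, 0.002, 1.583]
wrist_force: [2.4, -1.9, 4.8]
opening: 0.557
gripper_force: 50.0
```

Call:
servo_tool(
  series=[0, 0, 0.1, 0, 0, 0, 0, 0, 0, 0.1, 0, 0, 0, 0, 0, 0, 0, 0, 0, 0, 0],
)

```text
time: 9.88
ee_pos: [0.5334, -0.4298, 0.1051]
orientation: [3.14, 0.001, 1.582]
wrist_force: [4.5, -3.6, -0.2]
opening: 0.56
gripper_force: 50.0
```

Call:
servo_tool(
  series=[0, 0, 0.2, 0, 0, 0, 0, 0, 0, 0.4, 0, 0, 0, 0, 0, 0, 0.5, 0, 0, 0, 0, 0, 0, 0.5, 0, 0, 0, 0, 0, 0, 0.4, 0, 0, 0, 0, 0, 0, 0.2, 0, 0, 0, 0, 0, 0, 0, 0, 0, 0, 0, 0, 0, 0, 0, 0, 0, 0, 0, 0, 0, 0, 0, 0, 0],
)

```text
time: 11.0
ee_pos: [0.5325, -0.4291, 0.1928]
orientation: [-3.14, -0.001, 1.583]
wrist_force: [0.7, -0.4, 0.1]
opening: 0.56
gripper_force: 49.9
```

```bash
python3 - <<'E'
from h import *
d=grab('scene')
cv2.imwrite('pics/s2.png',cv2.resize(d['frame'][100:340,200:460],(650,600),interpolation=2)[:,:,::-1])
E
```

```text
(no output)
```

View pics/s2.png

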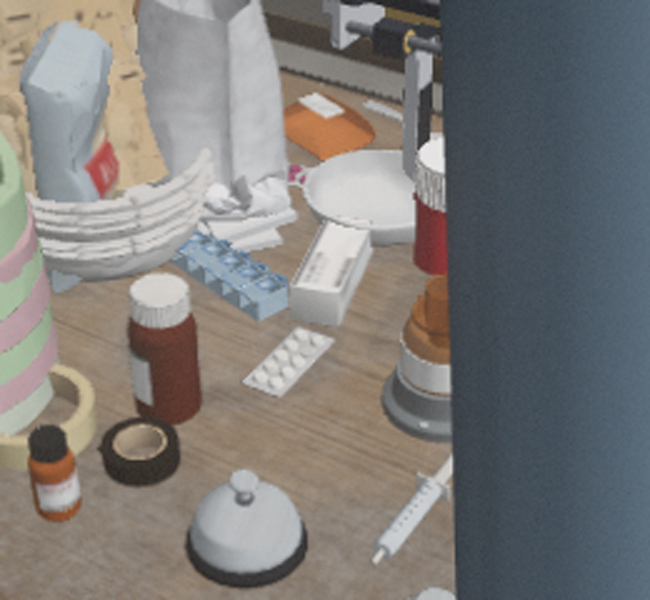

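The crop shows the white cap between the fingers at about (432,170), above the open neck at (437,300). The small bell's plunger is up at (245,480), and the other listed things in view sit where they were. Handing in.

```bash
python3 -c "
from rig import env
print(env.close_job())"
```

```text
the job is handed in; nothing more can be done
None
```

I pressed the small bell to its stop and let it come back up, then pushed down, twisted and lifted off the safety cap. The job is handed in with the cap held level about 8 cm above the open mouth; hand-in returned no verdict.

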